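Ring-test two crucibles and check them off

TASK

Ring-test the two fire clay crucibles upturned on their sprung stands, checking each one off as you go: with the closed fingertips lightly tap the foot (now the top) of the tall crucible, press the blue key fully down, then lightly tap the foot of the short crucible and press the yellow key fully down, in just that order. Only touch: do not lift, tip or push the crucibles sideways, do not touch the short one or press its key early, and leave the tilting bin, galena, scoop and sieve as they are.

Things in the scene. Friction and masses are not known exactly. Their poses are not given: they have to be found in the camera images.
- tall_crucible: The taller of two pale buff fire clay crucibles, standing loose, mouth down, on its own sprung round stand (fixed grey base 90 mm across, steel plate whose top is 34 mm above the counter). Solid-looking cone 100 mm high, 84 mm across at its mouth, narrowing to 56 mm at the top; about 450 g. Origin: centre of its underside, z up.
- tall_crucible_foot: The spot to tap: the foot of the tall crucible, now its top, a flat buff disc 56 mm across and 7 mm thick, part of the crucible. Origin: centre of its flat upper face; z up. Its height above the counter is 134 mm at the start. The stand's plate starts to yield under 2 to 6 N of touch, sinks 6 mm under 10 to 13 N and springs back, so a tap of 1 to 10 N is right; above 30 N the clay would chip.
- short_crucible: The shorter of two pale buff fire clay crucibles, standing loose, mouth down, on its own sprung round stand (fixed grey base 90 mm across, steel plate whose top is 34 mm above the counter). Solid-looking cone 65 mm high, 76 mm across at its mouth, narrowing to 52 mm at the top; about 300 g. Origin: centre of its underside, z up.
- short_crucible_foot: The spot to tap: the foot of the short crucible, now its top, a flat buff disc 52 mm across and 7 mm thick, part of the crucible. Origin: centre of its flat upper face; z up. Its height above the counter is 99 mm at the start. The stand's plate starts to yield under 2 to 6 N of touch, sinks 6 mm under 10 to 13 N and springs back, so a tap of 1 to 10 N is right; above 30 N the clay would chip.
- blue_key_top (a point): Centre of the flat top of the blue key (34 mm across), the check-off for the tall crucible. It stands on its own fixed grey box 60 x 60 mm, 44 mm high, with a dark collar 42 mm across up to 50 mm. The key's top is 68 mm above the counter when up, 58 mm when fully down; the point moves with the key. Stands and key boxes may be in any order across the counter.
- blue_key (a joint): Travel of the blue key in m: 0 up, 0.010 fully down, growing downward. Moves under about 3 N and stays where it is left (friction, no spring); it starts 0 to 0.001. Counts as down above 0.007.
- yellow_key_top (a point): Centre of the flat top of the yellow key (34 mm across), the check-off for the short crucible. It stands on its own fixed grey box 60 x 60 mm, 44 mm high, with a dark collar 42 mm across up to 50 mm. The key's top is 68 mm above the counter when up, 58 mm when fully down; the point moves with the key. Stands and key boxes may be in any order across the counter.
- yellow_key (a joint): Travel of the yellow key in m: 0 up, 0.010 fully down, growing downward. Moves under about 3 N and stays where it is left (friction, no spring); it starts 0 to 0.001. Counts as down above 0.007.
- bin_lip (a point): Middle of the rolled front lip (160 mm long) of the tin tilting bin, which hangs on side pins in a fixed dark stand 160 x 200 mm; all within 165 mm above the counter and within 140 mm of this point horizontally. Bystander; swings if pushed.
- galena: Lump of grey galena, blocky, about 70 x 60 mm and 54 mm high, loose. Origin: centre of its underside. Bystander.
- scoop: Steel sample scoop lying on the counter, blade 110 x 60 mm along its +x from the origin, wooden handle 100 mm along its -x, 30 mm high, loose. Bystander.
- sieve: Brass hand sieve, round frame 148 mm across, 48 mm high, loose. Origin: centre of its underside. Bystander.
Mind the look-alikes: they are no part of the job. What is shaped like the part that bears blue_key_top but orange or red is not meant.

How it is judged:
By the outcome, as a careful person would: the job done as asked, in the order asked, and still so for the second after the job is handed in, with the robot touching nothing.
It also fails if it takes over 53 s, if anything falls off the work surface, if the arm or the gripper's body presses on something with over 40 N, if the wrist force passes 120 N, or if a joint passes its speed limit or range.

ROBOT

A 6-joint arm with a two-finger parallel gripper is mounted at the origin on the work surface. World frame = base frame: x ahead of the robot, y to its left, z up, the work surface at z = 0. Lengths are in m, angles in rad, forces in N, time in s.
With the tool pointing down it reaches from about 0.425 to 0.95 m from the base axis. Payload 3.5 kg.
Tool frame: the origin (TCP) lies between the finger pads; the fingertips stand 14 mm ahead of it and the grasp point (between the pads) lies 5 mm behind it; y points along the fingers, z is the direction in which the jaws open and shut, and the axes are right-handed (so a half turn about y gives the same grasp; the last joint's range is limited). The gripper opens to 85 mm and grips with 20 to 120 N. Pads are 22 mm wide; open, the fingers measure 114 mm over their backs; the gripper's body (76 mm by 85 mm) begins 54 mm behind the grasp point. The pads swing forward as they close: fully open they stand 13 mm farther back than shut.
Start: joints at [-1.387, 0.286, 1.577, -0, 1.279, -0.15], TCP at [0.221, -0.638, 0.245] pointing down, gripper open.
Joint ranges: [-2.77, 2.77], [-0.9, 2.22], [0.21, 2.48], [-1.53, 4.67], [0.24, 2.81], [-2.84, 2.84]. Speed limits (rad/s): [2.79, 2.79, 3.14, 3.14, 3.14, 3.14].

INTERFACE

Orientations are given as [roll, pitch, yaw] about the fixed x, y, z axes, in that order (R = Rz(yaw) Ry(pitch) Rx(roll)).
In Python, from cell import state, capture, sign_off gives the robot as it stands. The module is installed in compiled form; this text tells all that it offers.
- The arm moves only by the tool arm_command, never from a script. Its argument "deltas" is a list of rows, each a list of 3 entries, a list of its own where there are three numbers: the opening, from 0 (shut) to 1 (fully open), then the shift along the tool's x, y, z in cm, then the turn about the tool's y in rad. In form: [[grip, [dx, dy, dz], turn], ...]. A call has 1 to 20 rows; each row shifts and turns the pose as measured when the row begins, along the tool's axes as they then stand; what a row does not reach is not made up. A row lasts 1/8 s, in which the tool goes at most 62.5 mm and 10.7 degrees, less where a joint would pass 70% of its speed; a pose out of reach is approached as far as the arm can. A call is refused whole if a number of a shift passes 6.25 or a number of a turn 0.188, either way. A call with a gripper value outside its range is refused whole. The fingers move at their own pace and stop on an object; "squeeze" is the grip in N (left out, the last holds). Time passes only in rows, so rows that do not move let the fingers close. It gives the time, the measured TCP pose, the force and the opening at its end, in the units of the state.
- state(): the state, without advancing time (a new reading comes with each control period).
- capture(name): name is "side" or "top" or "wrist"; returns a dict with "frame" (420x560x3 uint8, red, green, blue), "fx", "fy", "cx", "cy" (pixels), "view" (4x4, takes a point from world to camera coordinates); the wrist camera has in their place "hand_eye" (4x4, takes a point from camera to tool coordinates, whose origin is the TCP and whose axes are the tool frame's). Camera axes: x right, y up, looking along -z (the intrinsics and any distortion apply to the point x, -y, -z); pixel columns grow to the right and rows downward; lengths in m; the calibration is good to about 2 mm. The wrist camera is an equidistant fisheye: a pixel r from the principal point sees the ray r / f radians off the axis. A picture is of the moment at which its call begins: read the wrist's pose just before it. There is no depth.
- sign_off(): hands the job in, once; it reports no verdict.
The state is a dict: "t": time; "qpos": joint angles; "joint_velocities": joint speeds; "tau": joint torques, N m; "ee_pos": TCP position; "eef_rot": TCP orientation; "force": force on the tool from outside, world axes, zero at the start; "wrist_torque": the same for the moment, N m; "width": finger opening in m.
Only numpy, scipy, OpenCV 4.12 (cv2) and the standard library are available. Lean on these libraries where they do the work, as an engineer would, in place of code of your own. Each camera call takes 0.05 s, during which the arm holds its last target. There are 200 camera calls.

## Working session

There is one attempt and no reset: what is moved stays moved. The work goes in short steps, Python scripts to look and compute and a tool call to move; the robot and the scene stay as the last step left them, time stands still between calls to the robot, and variables do not carry over. Pictures are saved under pics/ and viewed, about 8 in all and at most 12, crops included, and the job is handed in when it is done.

Besides the shell and the picture viewer there is one more tool, called in YAML: its name, and indented under it one key for each argument. arm_command: Moves the arm, as the interface text tells. Its arguments: {"type":"object","properties":{"deltas":{"type":"array","items":{"type":"array"}},"squeeze":{"type":"number"}},"required":["deltas"]}

```bash
mkdir -p pics
cat > h.py <<'E'
import numpy as np, cv2
from cell import state, capture
def save(n,f): cv2.imwrite(f'pics/{f}.png',n[:,:,::-1])
def px2w(c,u,v,z):
    V=np.array(c['view']);R=V[:3,:3];t=V[:3,3];o=-R.T@t
    d=R.T@np.array([(u-c['cx'])/c['fx'],-(v-c['cy'])/c['fy'],-1]);s=(z-o[2])/d[2];return o+s*d
E
python3 - <<'E'
from h import *
import pickle
s=state();print({k:np.round(v,3).tolist() for k,v in s.items()})
for n in('top','side'):
    c=capture(n);save(c['frame'],n);pickle.dump(c,open(n+'.pkl','wb'));print(n,c['fx'],c['fy'],c['cx'],c['cy'],np.round(c['view'],3).tolist(),[k for k in c])
E
```

```text
{'t': 0.0, 'qpos': [-1.387, 0.287, 1.578, -0.0, 1.279, -0.15], 'joint_velocities': [0.0, 0.001, -0.0, -0.0, -0.001, -0.001], 'tau': [0.001, -40.597, -29.263, -0.0, 0.006, 0.0], 'ee_pos': [0.221, -0.637, 0.244], 'eef_rot': [-1.573, 0.0, -2.808], 'force': [-0.803, -0.422, 0.343], 'wrist_torque': [0.061, -0.011, -0.021], 'width': 0.085}
top 387.9327250794995 387.9327250794995 279.6625822510546 209.70342003154667 [[0.004, -1.0, 0.016, 0.001], [0.992, 0.006, 0.128, -0.575], [-0.128, 0.015, 0.992, -1.282], [0.0, 0.0, 0.0, 1.0]] ['frame', 'fx', 'fy', 'cx', 'cy', 'view']
side 539.500364710751 539.500364710751 276.32184083306794 200.1529399930205 [[-0.976, -0.218, 0.022, 0.55], [0.145, -0.564, 0.813, -0.161], [-0.165, 0.796, 0.582, -1.762], [0.0, 0.0, 0.0, 1.0]] ['frame', 'fx', 'fy', 'cx', 'cy', 'view']
```

View pics/top.png

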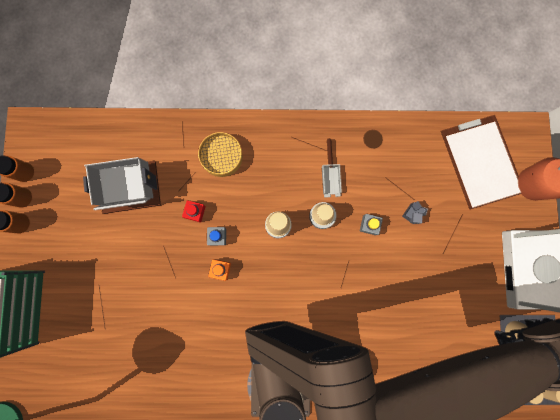

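View pics/side.png

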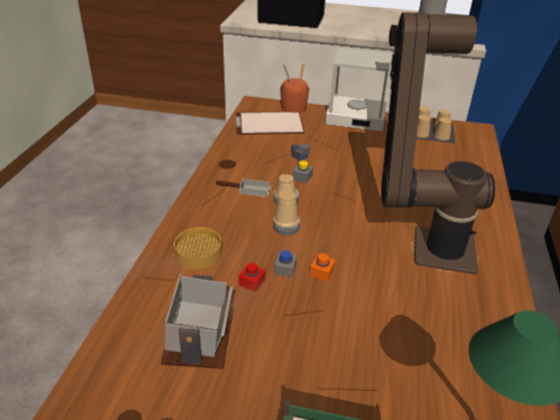

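The top view shows the blue key at (215,236), the yellow key at (374,224), and the crucibles at (278,224) and (323,214). There are red and orange decoy keys at (194,211) and (219,270). I'll enlarge the middle to tell the tall crucible from the short one.

Run:
```python
from h import *
import pickle
t=pickle.load(open('top.pkl','rb'));s=pickle.load(open('side.pkl','rb'))
a=cv2.resize(t['frame'][185:275,195:395],None,fx=4,fy=4,interpolation=2)
b=s['frame'][150:290,235:345]
save(a,'topc')
save(cv2.resize(b,None,fx=4,fy=4,interpolation=2),'sidec')
```

```text
(no output)
```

View pics/topc.png

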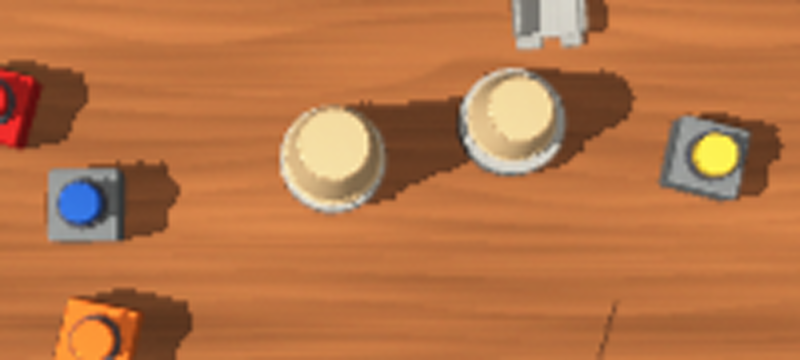

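View pics/sidec.png

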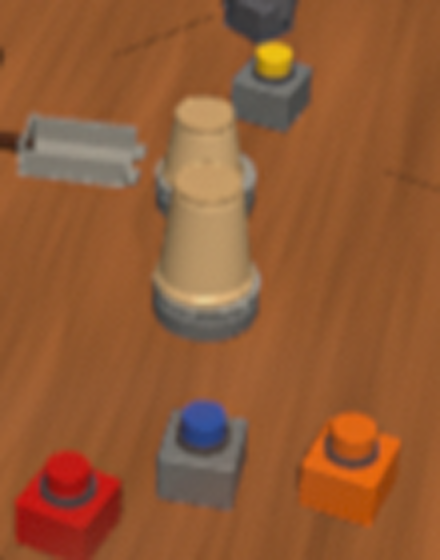

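The left crucible, nearer the blue key, looks tall: it has the longer shadow and body. Crop pixels in the top view: tall foot (334,144), short foot (521,109), blue key (82,203), yellow key (716,155). I'll check this by triangulating with the side view.

Run:
```python
from h import *
import pickle
t=pickle.load(open('top.pkl','rb'));s=pickle.load(open('side.pkl','rb'))
def P(c):
    K=np.array([[c['fx'],0,c['cx']],[0,c['fy'],c['cy']],[0,0,1]]);return K@np.diag([1,-1,-1])@np.array(c['view'])[:3]
D={'tall':((334,144),(209,183),.134),'short':((521,109),(204,114),.099),'blue':((82,203),(205,414),.068),'yellow':((716,155),(274,52),.068)}
for k,(a,b,z) in D.items():
    a=np.array([195,185])+(np.array(a)+.5)/4-.5;b=np.array([235,150])+(np.array(b)+.5)/4-.5
    X=cv2.triangulatePoints(P(t),P(s),a.reshape(2,1),b.reshape(2,1))[:,0]
    print(k,'top',px2w(t,*a,z).round(4),'side',px2w(s,*b,z).round(4),'tri',(X[:3]/X[3]).round(4))
```

```text
tall top [0.5274 0.0102 0.134 ] side [0.5283 0.0158 0.134 ] tri [0.5288 0.0102 0.13  ]
short top [ 0.5603 -0.1417  0.099 ] side [ 0.563 -0.136  0.099] tri [ 0.563  -0.142   0.0949]
blue top [0.4844 0.216  0.068 ] side [0.4867 0.2207 0.068 ] tri [0.4864 0.2168 0.0645]
yellow top [ 0.5266 -0.3074  0.068 ] side [ 0.5291 -0.3044  0.068 ] tri [ 0.5287 -0.3079  0.0659]
```

The heights come out at 130 and 95 mm, so the left crucible at about (0.528, 0.012) is confirmed as the tall one. I'll close the gripper and fly there at height.

arm_command:
  deltas:
    - [0,[-1.2,0,-1.2],0]
    - [0,[-2.4,0,-2.5],0]
    - [0,[-2.4,0,-2.5],0]
    - [0,[-2.4,0,-2.5],0]
    - [0,[-2.4,0,-2.5],0]
    - [0,[-2.4,0,-2.5],0]
    - [0,[-2.4,0,-2.5],0]
    - [0,[-2.4,0,-2.5],0]
    - [0,[-2.4,0,-2.5],0]
    - [0,[-2.4,0,-2.5],0]
    - [0,[-2.4,0,-2.5],0]
    - [0,[-2.4,0,-2.5],0]
    - [0,[-2.4,0,-2.5],0]
    - [0,[-2.4,0,-2.5],0]
    - [0,[-2.4,0,-2.5],0]
    - [0,[-2.4,0,-2.5],0]
    - [0,[-2.4,0,-2.5],0]
    - [0,[-2.4,0,-2.5],0]
    - [0,[-1.2,0,-1.2],0]
    - [0,[0,0,0],0]

```text
t: 2.6
ee_pos: [0.4833, -0.0301, 0.2412]
eef_rot: [-1.588, 0.002, -2.799]
force: [1.0, -0.0, -0.9]
width: 0.0001
```

```bash
cat >> h.py <<'E'
from scipy.spatial.transform import Rotation as Ro
def to(x,y,z):
    s=state();R=Ro.from_euler('xyz',s['eef_rot']).as_matrix()
    print('t',round(s['t'],2),'pos',np.round(s['ee_pos'],4),'rpy',np.round(s['eef_rot'],3),'F',np.round(s['force'],2),'w',round(s['width'],4),'cm',np.round(100*R.T@(np.array([x,y,z])-s['ee_pos']),2))
E
python3 -c "
from h import *
to(.528,.012,.245)"
```

```text
t 2.6 pos [ 0.4833 -0.0301  0.2412] rpy [-1.588e+00  2.000e-03 -2.799e+00] F [ 0.96 -0.03 -0.87] w 0.0001 cm [-5.63 -0.33 -2.47]
```

arm_command:
  deltas:
    - [0,[-2.0,-0.2,-0.9],0]
    - [0,[-2.0,-0.1,-0.9],0]
    - [0,[-1.6,0,-0.7],0]
    - [0,[0,0,0],0]
    - [0,[0,0,0],0]

```text
t: 3.22
ee_pos: [0.5274, 0.013, 0.2437]
eef_rot: [-1.588, -0.001, -2.8]
force: [-0.2, 0.1, 0.1]
width: 0.0
```

```bash
python3 -c "
from h import *
to(.528,.012,.175)
s=state();c=capture('wrist');save(c['frame'],'w1')
H=np.array(c['hand_eye']);print(H.round(3).tolist(),c['fx'],c['cx'],c['cy'])
R=Ro.from_euler('xyz',s['eef_rot']).as_matrix()
for n,p in dict(tall=(.528,.012,.134),short=(.5615,-.14,.099),blue=(.4855,.218,.068),yellow=(.528,-.3065,.068)).items():
    q=np.linalg.inv(H)@np.r_[R.T@(np.array(p)-s['ee_pos']),1];x,y,z=q[0],-q[1],-q[2]
    th=np.arctan2(np.hypot(x,y),z);ph=np.arctan2(y,x);print(n,c['cx']+c['fx']*th*np.cos(ph),c['cy']+c['fy']*th*np.sin(ph))
"
```

```text
t 3.23 pos [0.5274 0.013  0.2437] rpy [-1.588e+00 -1.000e-03 -2.800e+00] F [-0.24  0.14  0.12] w 0.0 cm [-0.03  6.87  0.24]
[[-0.0, -0.965, -0.262, -0.066], [0.0, 0.262, -0.965, -0.128], [1.0, -0.0, 0.0, -0.0], [0.0, 0.0, 0.0, 1.0]] 325.19226210127806 283.2733676949575 212.38229369040204
tall 287.73315220671395 214.40088921276447
short 449.0534316614546 224.6724507428654
blue 93.4508508967576 170.7168365707793
yellow 520.6548493388806 281.4074340382839
```

View pics/w1.png

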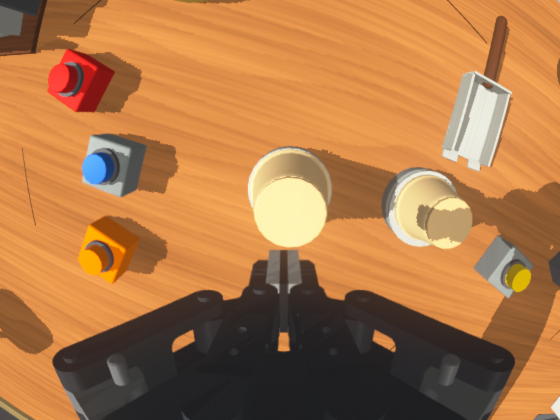

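The wrist view shows the tall foot at (290,212), the short foot at (449,222), blue at (100,168) and yellow at (518,277). All are within a few pixels of prediction. Now descending over the tall foot.

arm_command:
  deltas:
    - [0,[0,1.5,0],0]
    - [0,[0,2.5,0],0]
    - [0,[0,2.2,0],0]
    - [0,[0,1.0,0],0]
    - [0,[0,0.4,0],0]
    - [0,[0,0,0],0]

```text
t: 4.03
ee_pos: [0.525, 0.0127, 0.1627]
eef_rot: [-1.588, -0.003, -2.803]
force: [0.5, -0.1, 0.1]
width: -0.0
```

```bash
python3 -c "
from h import *
to(.528,.012,.148)"
```

```text
t 4.03 pos [0.525  0.0127 0.1627] rpy [-1.588 -0.003 -2.803] F [ 0.49 -0.09  0.14] w -0.0 cm [-0.27  1.47  0.19]
```

arm_command:
  deltas:
    - [0,[-0.3,0.5,0.1],0]
    - [0,[0,0.4,0],0]
    - [0,[0,0.2,0],0]
    - [0,[0,0,0],0]

```text
t: 4.53
ee_pos: [0.5296, 0.0127, 0.153]
eef_rot: [-1.586, 0.001, -2.803]
force: [1.1, -0.5, 0.1]
width: -0.0001
```

arm_command:
  deltas:
    - [0,[0,0.2,0],0]
    - [0,[0,0.2,0],0]
    - [0,[0,0,0],0]

```text
t: 4.9
ee_pos: [0.5297, 0.0128, 0.1489]
eef_rot: [-1.586, 0.001, -2.803]
force: [-0.2, -0.3, 0.8]
width: 0.0003
```

arm_command:
  deltas:
    - [0,[0,0.15,0],0]
    - [0,[0,0,0],0]

```text
t: 5.15
ee_pos: [0.5301, 0.0127, 0.1482]
eef_rot: [-1.586, 0.002, -2.803]
force: [1.1, -0.0, 0.9]
width: 0.0001
```

arm_command:
  deltas:
    - [0,[0,0.15,0],0]
    - [0,[0,0,0],0]

```text
t: 5.4
ee_pos: [0.5303, 0.0127, 0.1476]
eef_rot: [-1.586, 0.002, -2.802]
force: [-1.9, 0.0, 4.8]
width: 0.0001
```

Contact at 4.8 N, which is a proper tap. Lifting off and moving to the blue key.

arm_command:
  deltas:
    - [0,[0,-1.0,0],0]
    - [0,[0,-3.0,0],0]
    - [0,[0,-4.0,0],0]
    - [0,[0,-2.0,0],0]
    - [0,[0,0,0],0]

```text
t: 6.02
ee_pos: [0.5302, 0.0113, 0.2499]
eef_rot: [-1.586, 0.002, -2.803]
force: [0.6, -0.1, -0.4]
width: -0.0001
```

```bash
python3 -c "
from h import *
to(.4855,.216,.245)"
```

```text
t 6.03 pos [0.5302 0.0113 0.2499] rpy [-1.586e+00  2.000e-03 -2.803e+00] F [ 0.64 -0.06 -0.36] w -0.0001 cm [ -2.59   0.81 -20.78]
```

arm_command:
  deltas:
    - [0,[-0.2,0,-1.5],0]
    - [0,[-0.4,0,-3.2],0]
    - [0,[-0.4,0,-3.2],0]
    - [0,[-0.4,0,-3.2],0]
    - [0,[-0.4,0,-3.2],0]
    - [0,[-0.4,0,-3.2],0]
    - [0,[-0.4,0,-2.5],0]
    - [0,[0,0,-1.0],0]
    - [0,[0,0,0],0]
    - [0,[0,0,0],0]

```text
t: 7.28
ee_pos: [0.4745, 0.2288, 0.2392]
eef_rot: [-1.593, -0.02, -2.801]
force: [-0.2, 0.6, -0.7]
width: 0.0001
```

```bash
cat >> h.py <<'E'
def wr(name,n,p):
    s=state();c=capture('wrist');save(c['frame'],name);H=np.array(c['hand_eye'])
    R=Ro.from_euler('xyz',s['eef_rot']).as_matrix()
    q=np.linalg.inv(H)@np.r_[R.T@(np.array(p)-s['ee_pos']),1];x,y,z=q[0],-q[1],-q[2]
    th=np.arctan2(np.hypot(x,y),z);ph=np.arctan2(y,x);print(n,c['cx']+c['fx']*th*np.cos(ph),c['cy']+c['fy']*th*np.sin(ph))
def ray(name,u,v,z,c,s):
    H=np.array(c['hand_eye']);R=Ro.from_euler('xyz',s['eef_rot']).as_matrix()
    a=np.array([u-c['cx'],v-c['cy']])/c['fx'];th=np.hypot(*a);d=np.r_[np.sin(th)*a/th*[1,-1],-np.cos(th)]
    o=s['ee_pos']+R@H[:3,3];d=R@H[:3,:3]@d;return o+d*(z-o[2])/d[2]
def blob(h0,h1,z):
    s=state();c=capture('wrist');m=cv2.inRange(cv2.cvtColor(c['frame'],cv2.COLOR_RGB2HSV),(h0,130,130),(h1,255,255))
    n,l,st,ce=cv2.connectedComponentsWithStats(m)
    for i in range(1,n):
        if st[i,4]>150: print(st[i],ce[i].round(1),ray('',*ce[i],z,c,s).round(4))
E
python3 -c "
from h import *
to(.4855,.216,.1)
wr('w2','blue',(.4855,.217,.068))
blob(100,125,.068)"
```

```text
t 7.28 pos [0.4745 0.2288 0.2392] rpy [-1.593 -0.02  -2.801] F [-0.16  0.59 -0.66] w 0.0001 cm [-0.89 13.87  1.89]
blue 303.5699629702526 187.09362728597043
[284 166  36  36 996] [301.6 183.4] [0.4882 0.2199 0.068 ]
```

View pics/w2.png

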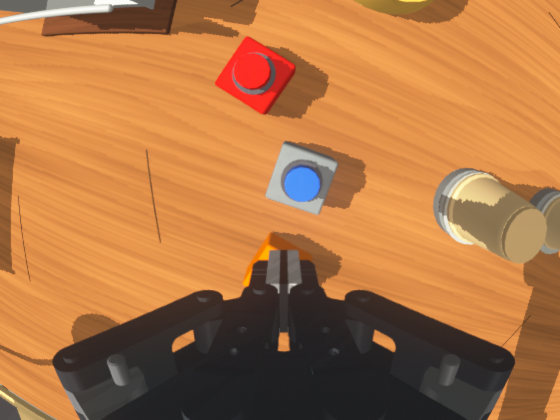

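The blue key is at (302,183), with the orange decoy half hidden below it. Descending over blue at about (0.4865, 0.218).

arm_command:
  deltas:
    - [0,[-0.5,0,0.9],0]
    - [0,[-0.5,1.5,0.8],0]
    - [0,[0,3.0,0],0]
    - [0,[0,3.0,0],0]
    - [0,[0,3.0,0],0]
    - [0,[0,1.5,0],0]
    - [0,[0,0.5,0],0]
    - [0,[0,0,0],0]

```text
t: 8.38
ee_pos: [0.4909, 0.212, 0.1074]
eef_rot: [-1.592, -0.019, -2.809]
force: [-0.2, -0.8, 0.8]
width: 0.0003
```

```bash
python3 -c "
from h import *
to(.4865,.218,.082)
blob(100,125,.068)"
```

```text
t 8.38 pos [0.4909 0.212  0.1074] rpy [-1.592 -0.019 -2.809] F [-0.24 -0.82  0.85] w 0.0003 cm [ 0.17  2.56 -0.66]
[ 242  212   60   56 1936] [267.8 238.2] [0.493  0.2229 0.068 ]
```

arm_command:
  deltas:
    - [0,[0,0.8,-0.7],0]
    - [0,[0,0.8,-0.1],0]
    - [0,[0,0.4,0],0]
    - [0,[0,0,0],0]

```text
t: 8.93
ee_pos: [0.4893, 0.2212, 0.0891]
eef_rot: [-1.592, -0.013, -2.808]
force: [-0.9, 0.3, 0.7]
width: 0.0001
```

```bash
python3 -c "
from h import *
to(.488,.22,.072)
c=capture('wrist');save(cv2.resize(c['frame'][180:330,190:370],None,fx=3,fy=3),'w3')"
```

```text
t 8.93 pos [0.4893 0.2212 0.0891] rpy [-1.592 -0.013 -2.808] F [-0.92  0.31  0.7 ] w 0.0001 cm [0.14 1.71 0.11]
```

View pics/w3.png

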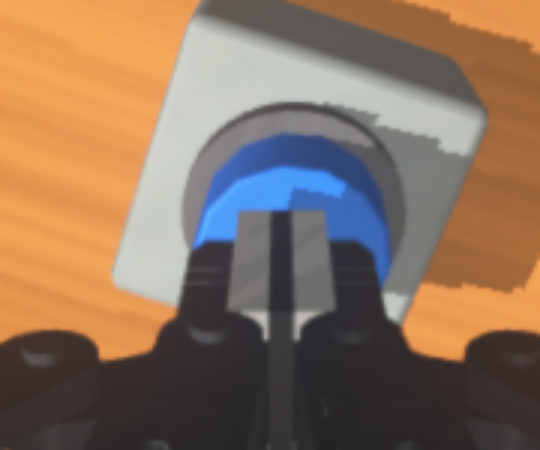

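The fingers are over the blue key (seam at 281, key centre about 292, so within about 2 mm). Pressing.

arm_command:
  deltas:
    - [0,[0,0.5,0.1],0]
    - [0,[0,0.4,0],0]
    - [0,[0,0.4,0],0]
    - [0,[0,0.3,0],0]
    - [0,[0,0.2,0],0]

```text
t: 9.6
ee_pos: [0.4901, 0.2203, 0.0719]
eef_rot: [-1.591, -0.013, -2.808]
force: [-5.0, -1.5, 13.1]
width: -0.0002
```

Bottomed out: 13 N with the tip at 58 mm. Retreating, then across to the short crucible.

arm_command:
  deltas:
    - [0,[0,-1.0,0],0]
    - [0,[0,-3.5,0],0]
    - [0,[0,-5.0,0],0]
    - [0,[0,-5.0,0],0]
    - [0,[0,-3.0,0],0]
    - [0,[0,0,0],0]

```text
t: 10.35
ee_pos: [0.4934, 0.2178, 0.252]
eef_rot: [-1.591, -0.01, -2.809]
force: [-0.7, -0.0, -0.4]
width: 0.0002
```

```bash
python3 -c "
from h import *
to(.562,-.14,.245)
blob(100,125,.058)"
```

```text
t 10.35 pos [0.4934 0.2178 0.252 ] rpy [-1.591 -0.01  -2.809] F [-0.71 -0.   -0.4 ] w 0.0002 cm [5.200e+00 1.000e-02 3.606e+01]
[268 179  33  33 825] [284.2 195. ] [0.4879 0.2194 0.058 ]
```

arm_command:
  deltas:
    - [0,[0.2,0,1.5],0]
    - [0,[0.5,0,3.2],0]
    - [0,[0.5,0,3.2],0]
    - [0,[0.5,0,3.2],0]
    - [0,[0.5,0,3.2],0]
    - [0,[0.5,0,3.2],0]
    - [0,[0.5,0,3.2],0]
    - [0,[0.5,0,3.2],0]
    - [0,[0.5,0,3.2],0]
    - [0,[0.5,0,3.2],0]
    - [0,[0.5,0,2.5],0]
    - [0,[0,0,1.0],0]
    - [0,[0,0,0],0]
    - [0,[0,0,0],0]

```text
t: 12.15
ee_pos: [0.5399, -0.1365, 0.2094]
eef_rot: [-1.615, -0.06, -2.811]
force: [-0.6, 0.3, 0.2]
width: 0.0001
```

```bash
python3 -c "
from h import *
to(.562,-.14,.125)
wr('w4','short',(.562,-.14,.099))"
```

```text
t 12.15 pos [ 0.5399 -0.1365  0.2094] rpy [-1.615 -0.06  -2.811] F [-0.61  0.29  0.18] w 0.0001 cm [-2.48  8.25  1.41]
short 304.4472309783082 180.87885885394672
```

View pics/w4.png

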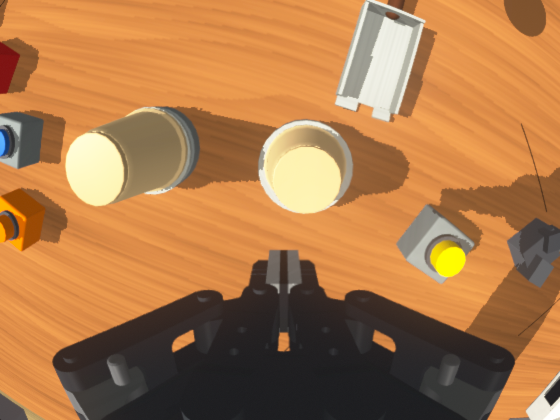

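The short foot is at (306,179), matching the prediction. Moving over it and descending.

arm_command:
  deltas:
    - [0,[-1.3,0,0.7],0]
    - [0,[-1.2,1.5,0.7],0]
    - [0,[0,3.0,0],0]
    - [0,[0,2.4,0],0]
    - [0,[0,1.0,0],0]
    - [0,[0,0,0],0]

```text
t: 12.95
ee_pos: [0.5692, -0.1374, 0.129]
eef_rot: [-1.61, -0.053, -2.806]
force: [-0.6, -0.3, 0.1]
width: -0.0001
```

```bash
python3 -c "
from h import *
to(.562,-.14,.113)"
```

```text
t 12.95 pos [ 0.5692 -0.1374  0.129 ] rpy [-1.61  -0.053 -2.806] F [-0.65 -0.29  0.1 ] w -0.0001 cm [0.68 1.63 0.08]
```

arm_command:
  deltas:
    - [0,[0.5,0.4,0.1],0]
    - [0,[0.2,0.4,0],0]
    - [0,[0,0.2,0],0]
    - [0,[0,0,0],0]

```text
t: 13.45
ee_pos: [0.5636, -0.1413, 0.1218]
eef_rot: [-1.607, -0.049, -2.806]
force: [-0.4, -1.0, -0.7]
width: -0.0004
```

arm_command:
  deltas:
    - [0,[0,0.3,0],0]
    - [0,[0,0.3,0],0]
    - [0,[0,0,0],0]

```text
t: 13.82
ee_pos: [0.5635, -0.1413, 0.1158]
eef_rot: [-1.606, -0.049, -2.806]
force: [-0.2, 0.6, 0.2]
width: 0.0
```

arm_command:
  deltas:
    - [0,[0,0.15,0],0]
    - [0,[0,0,0],0]

```text
t: 14.08
ee_pos: [0.5634, -0.1413, 0.1141]
eef_rot: [-1.606, -0.049, -2.806]
force: [-0.8, -0.2, -0.5]
width: 0.0004
```

arm_command:
  deltas:
    - [0,[0,0.15,0],0]
    - [0,[0,0,0],0]

```text
t: 14.32
ee_pos: [0.5638, -0.1414, 0.1135]
eef_rot: [-1.606, -0.048, -2.806]
force: [-0.4, 0.4, 0.3]
width: -0.0001
```

arm_command:
  deltas:
    - [0,[0,0.18,0],0]

```text
t: 14.45
ee_pos: [0.564, -0.1415, 0.1126]
eef_rot: [-1.605, -0.048, -2.806]
force: [-2.6, 0.8, 6.2]
width: 0.0003
```

A clear tap at 6.2 N. Lifting and moving towards the yellow key.

arm_command:
  deltas:
    - [0,[0,-1.0,0],0]
    - [0,[0,-3.0,0],0]
    - [0,[0,-4.0,0],0]
    - [0,[0,-3.0,0],0]
    - [0,[0,-1.0,0],0]
    - [0,[0,0,0],0]

```text
t: 15.2
ee_pos: [0.5701, -0.1432, 0.2346]
eef_rot: [-1.607, -0.049, -2.806]
force: [-0.4, -0.2, -0.6]
width: -0.0001
```

```bash
python3 -c "
from h import *
to(.5285,-.3065,.22)
blob(22,35,.068)"
```

```text
t 15.2 pos [ 0.5701 -0.1432  0.2346] rpy [-1.607 -0.049 -2.806] F [-0.4  -0.22 -0.58] w -0.0001 cm [ 9.22  1.41 14.1 ]
[403 255  33  34 839] [418.7 272. ] [ 0.5331 -0.3019  0.068 ]
```

arm_command:
  deltas:
    - [0,[1.0,0,1.5],0]
    - [0,[2.0,0.1,3.0],0]
    - [0,[2.0,0.1,3.0],0]
    - [0,[2.0,0.1,3.0],0]
    - [0,[1.4,0,2.2],0]
    - [0,[0.5,0,0.8],0]
    - [0,[0,0,0],0]
    - [0,[0,0,0],0]

```text
t: 16.25
ee_pos: [0.5223, -0.3064, 0.2181]
eef_rot: [-1.622, -0.063, -2.806]
force: [0.4, -0.0, 0.1]
width: 0.0001
```

```bash
python3 -c "
from h import *
to(.530,-.305,.1)
blob(22,35,.068)"
```

```text
t 16.25 pos [ 0.5223 -0.3064  0.2181] rpy [-1.622 -0.063 -2.806] F [ 0.38 -0.02  0.14] w 0.0001 cm [-1.52 11.72  0.73]
[ 278  163   39   40 1240] [297.2 182.8] [ 0.5315 -0.3075  0.068 ]
```

arm_command:
  deltas:
    - [0,[-0.7,0,0.5],0]
    - [0,[-0.7,1.5,0.4],0]
    - [0,[0,3.0,0],0]
    - [0,[0,3.0,0],0]
    - [0,[0,2.0,0],0]
    - [0,[0,1.0,0],0]
    - [0,[0,0,0],0]

```text
t: 17.18
ee_pos: [0.5341, -0.3037, 0.1051]
eef_rot: [-1.623, -0.063, -2.799]
force: [0.4, -0.3, -0.7]
width: 0.0004
```

```bash
python3 -c "
from h import *
to(.530,-.307,.082)"
```

```text
t 17.18 pos [ 0.5341 -0.3037  0.1051] rpy [-1.623 -0.063 -2.799] F [ 0.41 -0.33 -0.66] w 0.0004 cm [0.36 2.33 0.3 ]
```

arm_command:
  deltas:
    - [0,[0.4,0.7,0.3],0]
    - [0,[0,0.6,0],0]
    - [0,[0,0.3,0],0]
    - [0,[0,0,0],0]

```text
t: 17.68
ee_pos: [0.5314, -0.3087, 0.0907]
eef_rot: [-1.619, -0.06, -2.8]
force: [-0.5, -0.1, 1.0]
width: -0.0
```

```bash
python3 -c "
from h import *
to(.530,-.307,.072)
c=capture('wrist');save(cv2.resize(c['frame'][180:330,190:370],None,fx=3,fy=3),'w5')"
```

```text
t 17.68 pos [ 0.5314 -0.3087  0.0907] rpy [-1.619 -0.06  -2.8  ] F [-0.53 -0.09  0.98] w -0.0 cm [-0.04  1.88 -0.12]
```

View pics/w5.png

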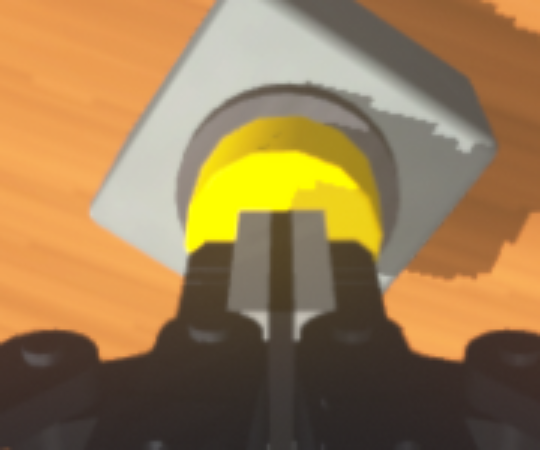

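Centred on the yellow key (seam at 281, key centre about 284). Pressing.

arm_command:
  deltas:
    - [0,[0,0.5,0],0]
    - [0,[0,0.4,0],0]
    - [0,[0,0.4,0],0]
    - [0,[0,0.3,0],0]
    - [0,[0,0.2,0],0]

```text
t: 18.35
ee_pos: [0.5313, -0.309, 0.074]
eef_rot: [-1.617, -0.058, -2.8]
force: [-0.2, 0.5, 2.6]
width: -0.0002
```

arm_command:
  deltas:
    - [0,[0,0.2,0],0]
    - [0,[0,0.25,0],0]

```text
t: 18.6
ee_pos: [0.5314, -0.3091, 0.0721]
eef_rot: [-1.617, -0.059, -2.8]
force: [-6.1, 3.7, 19.5]
width: -0.0001
```

Bottomed out at 19.5 N. Retreating well clear, then a final check from both fixed cameras.

arm_command:
  deltas:
    - [0,[0,-1.0,0],0]
    - [0,[0,-3.5,0],0]
    - [0,[0,-5.0,0],0]
    - [0,[0,-5.0,0],0]
    - [0,[0,-3.0,0],0]
    - [0,[1.5,0,1.5],0]
    - [0,[2.5,0,2.5],0]
    - [0,[2.5,0,2.5],0]
    - [0,[2.5,0,2.5],0]
    - [0,[2.5,0,2.5],0]
    - [0,[1.0,0,1.0],0]
    - [0,[0,0,0],0]
    - [0,[0,0,0],0]

```text
t: 20.23
ee_pos: [0.4569, -0.4786, 0.2338]
eef_rot: [-1.638, -0.07, -2.8]
force: [0.5, 0.7, -0.1]
width: 0.0003
```

```bash
python3 -c "
from h import *
import pickle
to(.5,-.4,.25)
t=capture('top');s=capture('side')
t0=pickle.load(open('top.pkl','rb'));s0=pickle.load(open('side.pkl','rb'))
f=lambda c,a,b,x,y:cv2.resize(c['frame'][a:b,x:y],None,fx=3.5,fy=3.5,interpolation=2)
A=f(s0,150,290,235,345);B=f(s,150,290,235,345);save(np.hstack([A,B]),'final')
d=cv2.absdiff(t['frame'],t0['frame']).max(2);d=(d>40).astype('uint8');n,l,st,ce=cv2.connectedComponentsWithStats(d)
print([st[i].tolist() for i in range(1,n) if st[i,4]>6 and st[i,1]<260])
"
```

```text
t 20.23 pos [ 0.4569 -0.4786  0.2338] rpy [-1.638 -0.07  -2.8  ] F [ 0.48  0.67 -0.06] w 0.0003 cm [-6.56 -1.68 -6.09]
[[316, 194, 244, 226, 25424], [373, 218, 9, 10, 31], [388, 219, 3, 6, 9], [237, 229, 3, 8, 17], [216, 234, 4, 7, 8]]
```

View pics/final.png

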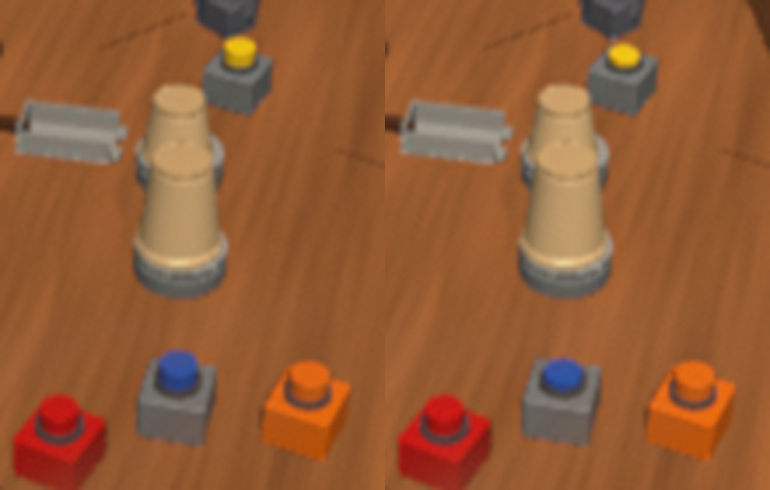

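The before-and-after side crops show both keys down (blue at (563,375), yellow at (624,55)). The crucibles, scoop and decoys haven't moved. Handing in.

```bash
python3 -c "
from cell import sign_off
print(sign_off())"
```

```text
the job is handed in; nothing more can be done
None
```

I ring-tested both crucibles in the order you asked and handed the job in at about 20 s, well inside the 53 s limit.

| Step | Target | Force read at contact |
|---|---|---|
| 1 | Tall crucible foot, tapped | about 4.8 N |
| 2 | Blue key, pressed to its stop | about 13 N |
| 3 | Short crucible foot, tapped | about 6 N |
| 4 | Yellow key, pressed to its stop | about 19.5 N |

- **Final side view:** both keys are down. The crucibles, the scoop and the red and orange look-alikes stand as before, and the visible part of the galena looks unchanged.
- **Final top view:** comparing it with the first one, the only changes outside the arm and its shadow were at the two keys, so the bin and sieve are undisturbed. The arm now covers part of this view, including the galena.
- **Robot:** it ended clear of everything, with about 0 N on the tool.

No check failed. The tool had picked up a tilt of about 3–5° by the second half, so the short crucible and yellow key were touched slightly off vertical. The forces in the table are single readings taken at the end of each move, so brief peaks in between were not seen.

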